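# Tip a test unit onto its back, dock it and start the test

## Robot

A 6-joint arm with a two-finger parallel gripper is mounted at the origin on the work surface. World frame = base frame: x ahead of the robot, y to its left, z up, the work surface at z = 0. Lengths are in m, angles in rad, forces in N, time in s.
With the tool pointing down it reaches from about 0.375 to 0.9 m from the base axis. Payload 3.1 kg.
Tool frame: the origin (TCP) lies at the centre of the arm's flange, where the gripper is bolted on; the fingertips stand 173 mm ahead of it and the grasp point (between the pads) lies 155 mm ahead of it (tip_extent is the distance from the TCP to the fingertips, in m); z points along the fingers, y is the direction in which the jaws open and shut (so a half turn about z gives the same grasp; the last joint's range is limited). The gripper opens to 85 mm and grips with 20 to 120 N. Pads are 22 mm wide; open, the fingers measure 114 mm over their backs; the gripper's body (76 mm by 85 mm) begins 54 mm behind the grasp point. The pads swing forward as they close: fully open they stand 13 mm farther back than shut.
Start: joints at [-1.514, 0.527, 1.433, -0, 1.181, -0.178], TCP at [0.145, -0.608, 0.405] pointing down, gripper open.
Joint ranges: [-3.08, 3.08], [-0.75, 2.2], [0.22, 2.44], [-1.43, 4.57], [0, 2.65], [-2.85, 2.85]. Speed limits (rad/s): [2.79, 2.79, 3.14, 3.14, 3.14, 3.14].

## Interface

Orientations are given as a unit quaternion [x, y, z, w].
In Python, from station import sense, snapshot, sign_off, tip_extent gives the robot as it stands. The module is installed in compiled form; this text tells all that it offers.
- The arm moves only by the tool servo_tool, never from a script. Its argument "rows" is a list of rows, each a list of 3 entries, a list of its own where there are three numbers: the shift along the tool's x, y, z in mm, then the turn about the tool's z in degrees, then the opening, from -1 (shut) to 1 (fully open), so that 0 is half open. A call has 1 to 8 rows; each row is the pose to reach, as a shift and turn from the pose measured when the call began, along the tool's axes at that moment; what a row does not reach only later rows make up. A row lasts 1/10 s, in which the tool goes at most 50 mm and 8.59 degrees, less where a joint would pass 70% of its speed; a pose out of reach is approached as far as the arm can. A call with a gripper value outside its range is refused whole. The fingers move at their own pace and stop on an object; "force" is the grip in N (left out, the last holds). Time passes only in rows, so rows that repeat a pose let the fingers close. It gives the time, the measured TCP pose, the force and the opening at its end, in the units of the state.
- sense(): the state, without advancing time (a new reading comes with each control period).
- snapshot(name): name is "side" or "top"; returns a dict with "image" (400x640x3 uint8, blue, green, red), "z_map" (400x640 float32, m along the optical axis (not along the pixel's ray), 0 where there is no reading), "vertical_fov" (degrees; the focal length in pixels is half the picture's height over the tangent of half this angle, whatever the lens; pixels are square), "cx", "cy" (the principal point, pixels), "cam_to_world" (4x4, takes a point from camera to world coordinates). Camera axes: x right, y down, z forward; pixel columns grow to the right and rows downward; lengths in m; the calibration is good to about 2 mm. A picture is of the moment at which its call begins.
- sign_off(): hands the job in, once; it reports no verdict.
The state is a dict: "t": time; "q": joint angles; "qd": joint speeds; "tau": joint torques, N m; "tcp_pos": TCP position; "tool_rot": TCP orientation; "force": force on the tool from outside, world axes, zero at the start; "ft_torque": the same for the moment, N m; "finger_gap": opening from 0.0 (shut) to 1.0 (fully open).
Only numpy, scipy, OpenCV 4.12 (cv2) and the standard library are available. Lean on these libraries where they do the work, as an engineer would, in place of code of your own. Each camera call takes 0.05 s, during which the arm holds its last target. There are 200 camera calls.

## Task

Tip the standing steel test unit over by pushing near the top of its face with the brass ports, so that it falls flat on its back on the grey plate, ports up and top end towards the aluminium stop bar. Then push it along the plate until its top end is home and square against the bar, and only then press the green start button fully down and let it go. Just push: do not lift or carry the unit, and leave the mouse, coupling and jar alone.

Things in the scene. Friction and masses are not known exactly. Their poses are not given: they have to be found in the camera images.
- station: Fixed grey plate on the bench, 380 x 240 x 12 mm; origin at the centre of its underside, upper face 12 mm above it. Across its +x end stands a fixed aluminium stop bar, 200 mm wide (along y), 16 mm thick, its top 37 mm above the bench; its face towards the unit lies at x = +150 mm in this frame. Two yellow lines run along x at y = +-85 mm.
- unit: Loose steel box 50 x 100 x 150 mm (x, y, z), 0.4 to 0.75 kg, standing on end near the plate's -x end, its +x face (back, black rubber) towards the stop bar, within 0.2 rad. Origin: centre of the underside it stands on; z: to its top end. Its -x face (front) has a blue panel near the top and two brass ports, 16 mm wide, sticking out 14 mm, 45 mm above the underside at y = +-26 mm.
- unit_top (a point): Centre of the unit's top end, 150 mm from its underside; this end goes against the stop bar. Once tipped the unit lies 150 mm long with this end still short of the bar, and slides when pushed on the opposite (underside) end with some 2 to 8 N. If it meets the bar askew it can be swung square about the touching corner by pushing the far end forward and sideways.
- unit_center (a point): Middle of the unit's steel box, axes as the unit's: 75 mm above its underside while standing, 25 mm above the plate while lying. Pushed near its top the unit tips about its lower back edge and falls by itself once it leans more than about 0.32 rad.
- start (a joint): Travel of the green start button: 0 released, 0.006 m fully down, pressed straight down against a spring (about 4 N when fully down).
- start_top (a point): Centre of the top of the green start button (32 mm in diameter, 22 mm above the bench when released, on a small fixed yellow housing 48 mm wide on the bench beyond the stop bar); it moves down with the button.
- mouse: Black computer mouse, 95 x 56 x 31 mm, loose bystander beside the plate; origin at the centre of its underside.
- coupling: Brass hose coupling, 36 mm in diameter, 50 mm tall, loose bystander beside the plate; origin at the centre of its underside.
- jar: Small clear jar with white lid, 48 mm in diameter, 60 mm tall, loose bystander beside the plate; origin at the centre of its underside.

How it is judged:
By the outcome, as a careful person would: the job done as asked, in the order asked, and still so for the second after the job is handed in, with the robot touching nothing.
It also fails if it takes over 64 s, if anything falls off the work surface, if the arm or the gripper's body presses on something with over 40 N, if the wrist force passes 120 N, or if a joint passes its speed limit or range.

## Working session

There is one attempt and no reset: what is moved stays moved. The work goes in short steps, Python scripts to look and compute and a tool call to move; the robot and the scene stay as the last step left them, time stands still between calls to the robot, and variables do not carry over. Pictures are saved under pics/ and viewed, about 8 in all and at most 12, crops included, and the job is handed in when it is done.

Besides the shell and the picture viewer there is one more tool, called after "Request:" as a command line: name --argument value ..., lists and objects as JSON in quotes. servo_tool: Moves the arm, as the interface text tells. Its arguments: {"type":"object","properties":{"rows":{"type":"array"},"force":{"type":"number"}},"required":["rows"]}

```bash
mkdir -p pics
cat > h.py <<'E'
import numpy as np, cv2
from station import sense, snapshot, sign_off, tip_extent
def cloud(s):
    z=s["z_map"]; f=200/np.tan(np.radians(s["vertical_fov"])/2)
    v,u=np.mgrid[:400,:640]
    P=np.stack([(u-s["cx"])*z/f,(v-s["cy"])*z/f,z],-1)
    M=np.array(s["cam_to_world"]); return P@M[:3,:3].T+M[:3,3]
def st():
    s=sense(); print("t",round(s["t"],2),"tcp",np.round(s["tcp_pos"],4),"rot",np.round(s["tool_rot"],4),"F",np.round(s["force"],1),"gap",round(s["finger_gap"],2),"q",np.round(s["q"],2)); return s
E
python3 - <<'E'
from h import *
st(); print(tip_extent)
ims=[]
for n in("top","side"):
    s=snapshot(n); cv2.imwrite(f"pics/{n}0.png",s["image"]); np.save(n+"0.npy",cloud(s)); print(n,np.round(s["cam_to_world"],3),s["vertical_fov"])
E
```

```text
t 0.0 tcp [ 0.1454 -0.6075  0.4037] rot [ 9.931e-01  1.171e-01  1.000e-04 -1.100e-03] F [-0.6  0.2 -0.2] gap 1.0 q [-1.51  0.53  1.43  0.    1.18 -0.18]
0.1734
top [[-0.027 -0.997  0.067  0.54 ]
 [-1.     0.028  0.008 -0.008]
 [-0.01  -0.067 -0.998  1.131]
 [ 0.     0.     0.     1.   ]] 45.693717075894995
side [[ 0.998 -0.026  0.063  0.524]
 [-0.067 -0.563  0.824 -0.937]
 [ 0.015 -0.826 -0.563  0.719]
 [ 0.     0.     0.     1.   ]] 43.04678347270669
```

View pics/top0.png

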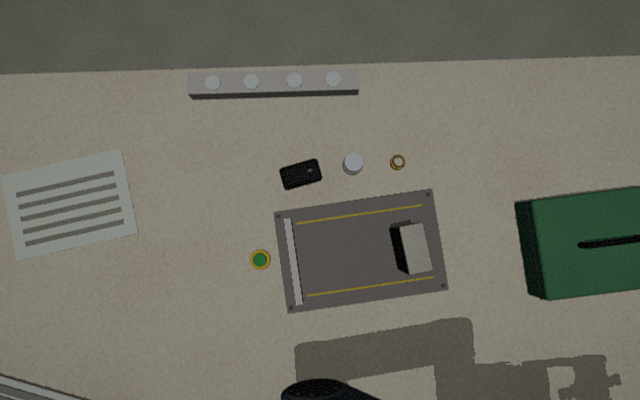

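View pics/side0.png

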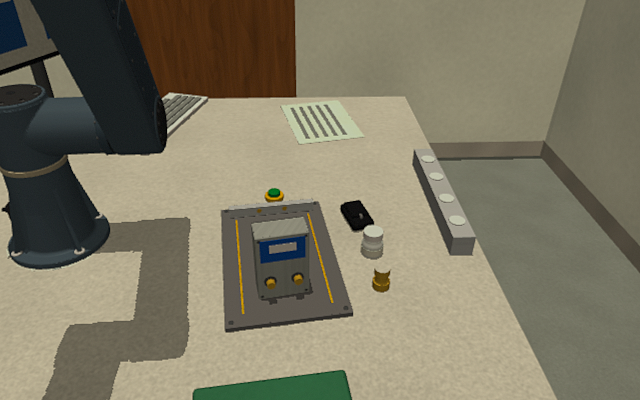

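The top view shows the plate with corners near (276,212), (432,190), (447,290) and (289,312). The bar is at the left around (291,262), the unit top at (415,247), and the button at (260,260). The mouse, jar and coupling sit above the plate (farther from the robot). In the side view the front, with ports at (270,283) and (298,278), faces -y.

Run:
```python
from h import *
T=np.load("top0.npy"); im=cv2.imread("pics/top0.png")
roi=np.zeros((400,640),bool); roi[180:320,235:460]=1
def rect(n,m):
    m=cv2.morphologyEx((m&roi).astype(np.uint8),cv2.MORPH_OPEN,np.ones((3,3)))>0
    k,l,stt,c=cv2.connectedComponentsWithStats(m.astype(np.uint8)); m=l==1+np.argmax(stt[1:,4])
    p=T[m]; r=cv2.minAreaRect((p[:,:2]*1000).astype(np.float32)); b=cv2.boxPoints(r)
    print(n,m.sum(),"z",np.round(np.median(p[:,2]),4),"c",np.round(r[0],1),"size",np.round(r[1],1),"ang",round(r[2],2),"\n",np.round(b,0).tolist())
z=T[...,2]
rect("plate+",(z>.007)&(z<.3))
rect("bar",(z>.028)&(z<.045))
rect("unit",(z>.14)&(z<.18))
hsv=cv2.cvtColor(im,cv2.COLOR_BGR2HSV)
rect("yellow+green",(hsv[...,1]>120)&(np.arange(640)<275)[None])
rect("green",(hsv[...,1]>120)&(hsv[...,0]>45)&(hsv[...,0]<85)&(np.arange(640)<275)[None])
# side view ports/front
S=np.load("side0.npy"); 
for n,(u,v) in dict(ptL=(270,283),ptR=(298,278),panL=(262,262),panR=(303,256),green=(274,191)).items(): print(n,np.round(S[v,u],3))
```

```text
plate+ 16349 z 0.0123 c [490.9 -91.7] size [240.1 380.5] ang 6.88 
 [[349.0, 83.0], [394.0, -295.0], [633.0, -266.0], [587.0, 112.0]]
bar 621 z 0.0369 c [472.  65.] size [199.8  16.1] ang 6.72 
 [[372.0, 61.0], [374.0, 45.0], [572.0, 69.0], [570.0, 85.0]]
unit 1288 z 0.1613 c [ 498.6 -192.9] size [100.3  51.7] ang 9.84 
 [[445.0, -176.0], [454.0, -227.0], [552.0, -210.0], [544.0, -159.0]]
yellow+green 307 z 0.0159 c [495.4  76.8] size [ 44.9 186.4] ang 14.18 
 [[451.0, 162.0], [497.0, -19.0], [540.0, -8.0], [494.0, 173.0]]
green 124 z 0.0216 c [507.6  75.5] size [ 27.  179.1] ang 23.46 
 [[460.0, 152.0], [531.0, -12.0], [556.0, -1.0], [484.0, 163.0]]
ptL [ 0.48  -0.239  0.063]
ptR [ 0.533 -0.23   0.065]
panL [ 0.467 -0.227  0.104]
panR [ 0.543 -0.214  0.105]
green [0.481 0.141 0.02 ]
```

Run:
```python
from h import *
T=np.load("top0.npy"); im=cv2.imread("pics/top0.png")
p=T[185:305,500:640].reshape(-1,3);p=p[p[:,2]>.02]; print("green box",p.min(0).round(3),p.max(0).round(3))
p=T[240:280,245:275].reshape(-1,3);
for a,b in((.018,.04),(.008,.018)):
    q=p[(p[:,2]>a)&(p[:,2]<b)]; print("btn",len(q),q.min(0).round(4),q.max(0).round(4),q.mean(0).round(4))
# side view
S=np.load("side0.npy");p=S[183:203,262:288].reshape(-1,3);q=p[(p[:,2]>.018)&(p[:,2]<.03)];print("btn side",len(q),q.min(0).round(4),q.max(0).round(4))
s=st(); R=cv2.Rodrigues(np.zeros(3))[0]
from scipy.spatial.transform import Rotation as Ro
R=Ro.from_quat(s["tool_rot"]).as_matrix()
print("shift mm",R.T@(np.array([.512,-.269,.405])-s["tcp_pos"])*1000, R.round(3))
```

```text
green box [ 0.376 -0.694  0.02 ] [ 0.617 -0.008  1.131]
btn 137 [0.4623 0.1287 0.0182] [0.4906 0.159  0.0272] [0.4766 0.1443 0.0219]
btn 183 [0.4546 0.1206 0.008 ] [0.4993 0.1675 0.018 ] [0.4774 0.1429 0.0126]
btn side 65 [0.4656 0.1242 0.018 ] [0.4933 0.1563 0.0231]
t 0.1 tcp [ 0.1454 -0.6075  0.4038] rot [ 9.931e-01  1.171e-01  1.000e-04 -1.000e-03] F [-0.2  0.   0.1] gap 1.0 q [-1.51  0.53  1.43  0.    1.18 -0.18]
shift mm [ 435.28065734 -243.9397076    -0.53464935] [[ 0.973  0.233 -0.   ]
 [ 0.233 -0.973  0.002]
 [ 0.    -0.002 -1.   ]]
```

Request:
servo_tool --rows '[[[40,-20,-60],-8,0.2],[[80,-45,-60],-16,0.2],[[120,-67,-60],-24,0.2],[[160,-90,-60],-32,0.2],[[200,-112,-60],-40,0.2],[[240,-135,-60],-48,0.2],[[280,-157,-60],-56,0.2],[[320,-180,-60],-64,0.2]]'

```text
t: 0.9
tcp_pos: [0.4159, -0.3565, 0.464]
tool_rot: [0.778, 0.628, 0.001, -0.001]
force: [0.7, -0.9, 1.2]
finger_gap: 0.603
```

```bash
cat >> h.py <<'E'
from scipy.spatial.transform import Rotation as Ro
SX=np.array([-.1193,.9929]);SY=np.array([-.9929,-.1193])
def goto(x,y,z,ang):
    """print shift/turn to world x,y,z with tool y axis at angle ang deg (mod 180)"""
    s=st(); R=Ro.from_quat(s["tool_rot"]).as_matrix()
    a=np.degrees(np.arctan2(R[1,1],R[0,1])); t=-((ang-a+90)%180-90)
    print("shift",np.round(R.T@(np.array([x,y,z])-s["tcp_pos"])*1000,1),"turn",round(t,1))
E
python3 -c "
from h import *
goto(.512,-.269,.31,9.84)"
```

```text
t 0.9 tcp [ 0.4159 -0.3565  0.464 ] rot [ 7.784e-01  6.278e-01  6.000e-04 -1.100e-03] F [ 0.7 -0.9  1.2] gap 0.6 q [-0.91  0.36  1.55  0.    1.23 -0.7 ]
shift [105.6  75.6 154.2] turn -22.1
```

Move above first, then down.

Request:
servo_tool --rows '[[[30,22,0],-8,0.2],[[60,44,0],-15,0.2],[[90,65,0],-22,0.2],[[105,76,20],-22,0.2],[[105,76,65],-22,0.2],[[105,76,110],-22,0.2],[[105,76,154],-22,0.2],[[105,76,154],-22,0.2]]'

```text
t: 1.7
tcp_pos: [0.5102, -0.2679, 0.3041]
tool_rot: [0.644, 0.765, 0.001, -0.008]
force: [-0.1, 0.6, 0.3]
finger_gap: 0.599
```

Run:
```python
from h import *
s=snapshot("side"); cv2.imwrite("pics/side1.png",cv2.resize(s["image"][100:350,150:450],None,fx=2,fy=2))
goto(.503-.0,-.2185,.31,9.84)
```

```text
t 1.75 tcp [ 0.5114 -0.2689  0.3074] rot [ 6.442e-01  7.648e-01  7.000e-04 -5.100e-03] F [ 0.6 -0.3  0.4] gap 0.6 q [-0.68  0.59  1.64  0.    0.92 -0.85]
shift [51.1  0.3 -2.2] turn -0.1
```

View pics/side1.png

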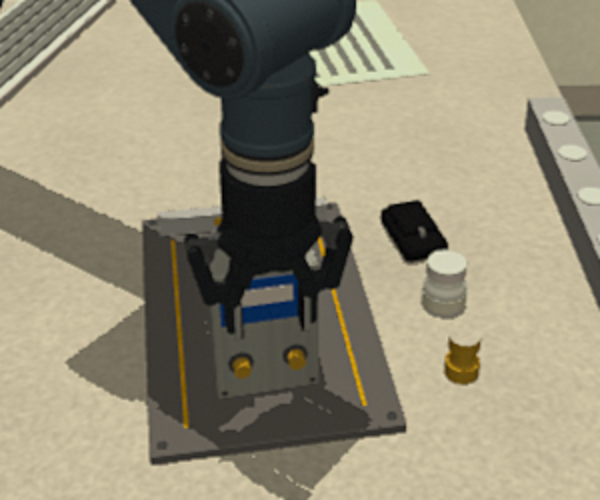

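The crop shows both fingers, at about (235,320) and (305,320), centred in front of the blue panel, well above the ports at (242,365) and (296,357). Now I'll push slowly.

Request:
servo_tool --rows '[[[12,0,-2],0,0.2],[[24,0,-2],0,0.2],[[34,0,-2],0,0.2],[[40,0,-2],0,0.2],[[46,0,-2],0,0.2],[[52,0,-2],0,0.2],[[58,0,-2],0,0.2],[[64,0,-2],0,0.2]]'

```text
t: 2.55
tcp_pos: [0.5004, -0.2054, 0.3099]
tool_rot: [0.644, 0.765, 0.001, -0.005]
force: [-0.8, -1.6, 1.2]
finger_gap: 0.599
```

Run:
```python
from h import *
s=snapshot("top"); p=cloud(s); st()
r=p[190:310,380:460].reshape(-1,3); r=r[(r[:,2]>.03)&(r[:,1]<-.13)&(r[:,2]<.2)]
for y in np.arange(-.3,-.13,.01):
    q=r[(abs(r[:,1]-y)<.005)&(r[:,0]>.5)]; print(round(y,3),len(q),q[:,2].max().round(3) if len(q) else "")
cv2.imwrite("pics/top2.png",s["image"])
```

```text
t 2.6 tcp [ 0.5    -0.2044  0.3097] rot [ 0.6442  0.7648  0.0009 -0.0062] F [-0.8  0.5  0. ] gap 0.6 q [-0.6   0.55  1.73  0.    0.87 -0.77]
-0.3 0 
-0.29 0 
-0.28 0 
-0.27 0 
-0.26 0 
-0.25 0 
-0.24 0 
-0.23 0 
-0.22 0 
-0.21 3 0.063
-0.2 34 0.197
-0.19 62 0.199
-0.18 107 0.199
-0.17 121 0.171
-0.16 117 0.169
-0.15 110 0.168
-0.14 98 0.165
```

It's leaning. Continuing past the balance point.

Request:
servo_tool --rows '[[[6,0,0],0,0.2],[[12,0,0],0,0.2],[[18,0,0],0,0.2],[[24,0,0],0,0.2],[[30,0,0],0,0.2],[[36,0,0],0,0.2],[[36,0,0],0,0.2],[[36,0,0],0,0.2]]'

```text
t: 3.4
tcp_pos: [0.4939, -0.1688, 0.3101]
tool_rot: [0.644, 0.765, 0.001, -0.006]
force: [0.2, 0.4, 0.1]
finger_gap: 0.6
```

Run:
```python
from h import *
st(); s=snapshot("side"); cv2.imwrite("pics/side3.png",cv2.resize(s["image"][100:350,150:450],None,fx=2,fy=2))
```

```text
t 3.4 tcp [ 0.4939 -0.1688  0.3101] rot [ 0.6441  0.7649  0.0009 -0.006 ] F [0.2 0.4 0.1] gap 0.6 q [-0.54  0.53  1.78  0.    0.85 -0.72]
```

View pics/side3.png

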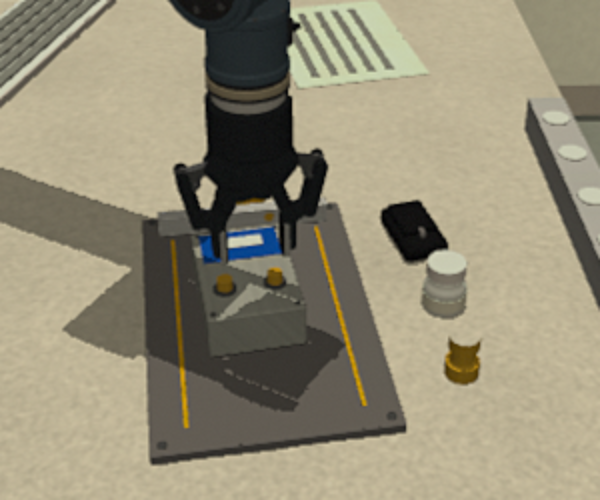

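It lies flat on its back with the ports up (crop (225,285) and (275,275)), and the underside end at (255,330) faces the camera. I'll back off and measure.

Request:
servo_tool --rows '[[[-30,0,0],0,0.2],[[-60,0,0],0,0.2],[[-90,0,0],0,0.2],[[-105,0,0],0,0.2],[[-105,0,0],0,0.2]]'

```text
t: 3.95
tcp_pos: [0.5121, -0.2745, 0.309]
tool_rot: [0.645, 0.764, 0.001, -0.005]
force: [-0.0, 0.0, -0.0]
finger_gap: 0.601
```

```bash
cat >> h.py <<'E'
def unit(name):
    s=snapshot("top"); p=cloud(s); cv2.imwrite(f"pics/{name}.png",s["image"])
    m=(p[...,2]>.048)&(p[...,2]<.068); m[:,:235]=0;m[:,460:]=0;m[:185]=0;m[315:]=0
    m=cv2.morphologyEx(m.astype(np.uint8),cv2.MORPH_OPEN,np.ones((3,3)))
    k,l,a,c=cv2.connectedComponentsWithStats(m); m=l==1+np.argmax(a[1:,4])
    q=p[m]; r=cv2.minAreaRect((q[:,:2]*1000).astype(np.float32)); b=cv2.boxPoints(r)
    d=b/1000-[.491,-.0917]; print("unit",m.sum(),np.median(q[:,2]).round(4),np.round(r[0],1),np.round(r[1],1),round(r[2],2),"world",np.round(b).tolist(),"\nstation",np.round(1000*np.c_[d@SX,d@SY],1).tolist())
    m=(p[...,2]>.03)&(p[...,2]<.042);m[:,:270]=0;m[:,310:]=0;m[:185]=0;m[315:]=0
    r=cv2.minAreaRect((p[m][:,:2]*1000).astype(np.float32)); print("bar",np.round(r[0],1),np.round(r[1],1),round(r[2],2))
E
python3 -c "
from h import *
unit('top4'); st()"
```

```text
unit 2889 0.0621 [479.5 -84.8] [100.2 149.9] 9.94 world [[417.0, -20.0], [443.0, -167.0], [542.0, -150.0], [516.0, -2.0]] 
station [[80.3, 64.7], [-69.3, 56.6], [-63.9, -43.5], [85.7, -35.4]]
bar [510.3  67.8] [276.7  24.1] 4.2
t 4.0 tcp [ 0.5116 -0.2729  0.3088] rot [ 0.6448  0.7643  0.0011 -0.0064] F [-1.1  0.2  0.2] gap 0.6 q [-0.68  0.59  1.63  0.    0.93 -0.85]
```

View pics/top4.png

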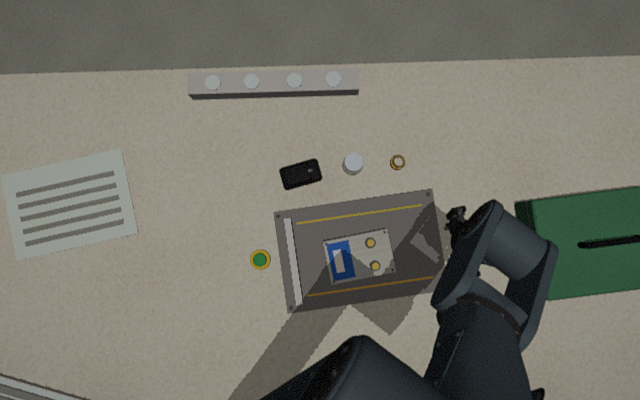

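The top view shows the unit lying centred at about (358,255), ports at (371,243) and (376,266). Its top end, blue panel at (340,261), faces the bar and is ~65 mm short and 3° askew. Bystanders are undisturbed.

```bash
python3 -c "
from h import *
goto(.4955,-.217,.203,6.85)"
```

```text
t 4.0 tcp [ 0.5116 -0.2729  0.3088] rot [ 0.6448  0.7643  0.0011 -0.0064] F [-1.1  0.2  0.2] gap 0.6 q [-0.68  0.59  1.63  0.    0.93 -0.85]
shift [ 56.6  -5.8 106.5] turn 2.8
```

Request:
servo_tool --rows '[[[25,-3,0],1,0.2],[[50,-6,20],2.8,0.2],[[57,-6,50],2.8,0.2],[[57,-6,75],2.8,0.2],[[57,-6,95],2.8,0.2],[[57,-6,106],2.8,0.2],[[57,-6,106],2.8,0.2]]'

```text
t: 4.7
tcp_pos: [0.4945, -0.2152, 0.2023]
tool_rot: [0.663, 0.749, 0.001, -0.009]
force: [-0.0, 0.1, 0.2]
finger_gap: 0.601
```

```bash
python3 -c "
from h import *
goto(.4955-.04*.1193,-.217+.04*.9929,.203,6.85)"
```

```text
t 4.7 tcp [ 0.4945 -0.2152  0.2023] rot [ 0.6629  0.7486  0.0008 -0.0085] F [-0.   0.1  0.2] gap 0.6 q [-0.62  0.73  1.78  0.01  0.64 -0.74]
shift [38.1  0.8 -0.2] turn 0.1
```

Request:
servo_tool --rows '[[[15,0,0],0,0.2],[[30,0.5,0],0,0.2],[[38,0.5,0],0,0.2],[[44,0.5,0],0,0.2],[[50,0.5,0],0,0.2],[[56,0.5,0],0,0.2],[[62,0.5,0],0,0.2],[[68,0.5,0],0,0.2]]'

```text
t: 5.5
tcp_pos: [0.4875, -0.148, 0.2036]
tool_rot: [0.663, 0.748, 0.001, -0.007]
force: [0.9, -4.8, 2.2]
finger_gap: 0.598
```

Request:
servo_tool --rows '[[[6,0,0],0,0.2],[[12,0,0],0,0.2],[[18,0,0],0,0.2],[[24,0,0],0,0.2],[[28,0,0],0,0.2],[[30,0,0],0,0.2]]'

```text
t: 6.1
tcp_pos: [0.4835, -0.1174, 0.2038]
tool_rot: [0.663, 0.748, 0.001, -0.008]
force: [0.2, -2.6, -2.0]
finger_gap: 0.6
```

```bash
python3 -c "
from h import *
unit('top5'); st()"
```

```text
unit 2303 0.0622 [477.7 -26.1] [ 99.9 146.7] 6.92 world [[419.0, 41.0], [437.0, -105.0], [536.0, -93.0], [518.0, 53.0]] 
station [[140.0, 55.4], [-6.7, 55.3], [-6.6, -44.6], [140.1, -44.4]]
bar [530.9  60. ] [235.6  40.2] 6.58
t 6.15 tcp [ 0.4834 -0.1173  0.2038] rot [ 0.6632  0.7484  0.001  -0.0079] F [ 1.  -0.  -1.1] gap 0.6 q [-0.46  0.71  1.89  0.01  0.56 -0.59]
```

Square already, with 10 mm to go.

Request:
servo_tool --rows '[[[4,0,0],0,0.2],[[8,0,0],0,0.2],[[9,0,0],0,0.2],[[10,0,0],0,0.2],[[11,0,0],0,0.2],[[11,0,0],0,0.2]]'

```text
t: 6.75
tcp_pos: [0.4822, -0.1072, 0.2039]
tool_rot: [0.663, 0.749, 0.0, -0.007]
force: [-1.5, -7.7, -3.2]
finger_gap: 0.603
```

Request:
servo_tool --rows '[[[1,0,0],0,0.2],[[2,0,0],0,0.2],[[2,0,0],0,0.2]]'

```text
t: 7.05
tcp_pos: [0.4822, -0.1068, 0.204]
tool_rot: [0.662, 0.749, -0.0, -0.006]
force: [-1.8, -10.2, -1.9]
finger_gap: 0.6
```

Request:
servo_tool --rows '[[[2,0,0],0,0.2],[[4,0,0],0,0.2],[[4,0,0],0,0.2]]'

```text
t: 7.35
tcp_pos: [0.4824, -0.1058, 0.2043]
tool_rot: [0.661, 0.75, -0.002, -0.003]
force: [-4.1, -18.4, -2.7]
finger_gap: 0.6
```

```bash
python3 -c "
from h import *
unit('top6'); st()"
```

```text
unit 2195 0.0623 [476.1 -12.3] [100.1 139.1] 7.13 world [[418.0, 51.0], [435.0, -88.0], [534.0, -75.0], [517.0, 63.0]] 
station [[149.9, 55.7], [10.8, 55.0], [11.3, -45.0], [150.4, -44.4]]
bar [521.3  58.7] [256.7  40.2] 6.73
t 7.4 tcp [ 0.4824 -0.1058  0.2043] rot [ 0.6614  0.75   -0.0015 -0.0034] F [ -3.5 -18.3  -1.6] gap 0.6 q [-0.44  0.7   1.9  -0.    0.54 -0.57]
```

Home, with 18 N of reaction and corners at 150 mm ±0.5. Now I'll retreat and rise.

Request:
servo_tool --rows '[[[-5,0,0],0,0.2],[[-20,0,0],0,0.2],[[-45,0,0],0,0.2],[[-60,0,-20],0,-1],[[-60,0,-60],0,-1],[[-60,0,-105],0,-1],[[-60,0,-145],0,-1],[[-60,0,-145],0,-1]]'

```text
t: 8.2
tcp_pos: [0.4923, -0.1666, 0.3543]
tool_rot: [0.661, 0.75, -0.0, 0.002]
force: [0.6, -0.2, -1.2]
finger_gap: 0.002
```

```bash
python3 -c "
from h import *
goto(.478,.142,.35,6.85)"
```

```text
t 8.2 tcp [ 0.4923 -0.1666  0.3543] rot [ 6.615e-01  7.500e-01 -2.000e-04  2.000e-03] F [ 0.6 -0.2 -1.2] gap 0.0 q [-0.54  0.46  1.75 -0.    0.93 -0.67]
shift [308.   24.3   3.4] turn 0.3
```

Request:
servo_tool --rows '[[[45,4,0],0,-1],[[90,7,0],0,-1],[[135,11,0],0,-1],[[180,14,0],0,-1],[[225,18,0],0,-1],[[270,21,0],0,-1],[[308,24,0],0,-1],[[308,24,0],0,-1]]'

```text
t: 9.0
tcp_pos: [0.4764, 0.1457, 0.3526]
tool_rot: [0.659, 0.752, -0.0, 0.001]
force: [-0.2, -0.6, -0.3]
finger_gap: 0.003
```

```bash
python3 -c "
from h import *
goto(.478,.142,.210,6.85)
unit('top7')"
```

```text
t 9.0 tcp [0.4764 0.1457 0.3526] rot [ 6.593e-01  7.519e-01 -4.000e-04  6.000e-04] F [-0.2 -0.6 -0.3] gap 0.0 q [ 0.07  0.44  1.8  -0.    0.91 -0.06]
shift [ -3.7   1.1 142.6] turn 0.7
unit 2864 0.0621 [476.9 -18. ] [ 99.9 149.9] 7.06 world [[418.0, 50.0], [437.0, -99.0], [536.0, -86.0], [517.0, 62.0]] 
station [[149.6, 55.5], [-0.3, 54.9], [0.0, -45.0], [150.0, -44.5]]
bar [511.7  57.9] [276.1  40.2] 6.85
```

The unit stayed home and square. Now I'll go down to the button.

Request:
servo_tool --rows '[[[-3,1,40],0,-1],[[-3.5,1,80],0,-1],[[-3.5,1,115],0,-1],[[-3.5,1,135],0,-1],[[-3.5,1,145],0,-1],[[-3.5,1,148],0,-1],[[-3.5,1,148],0,-1]]'

```text
t: 9.75
tcp_pos: [0.4786, 0.1396, 0.2047]
tool_rot: [0.66, 0.751, -0.001, 0.001]
force: [-0.4, 0.0, 0.7]
finger_gap: 0.003
```

Run:
```python
from h import *
st(); s=snapshot("side"); cv2.imwrite("pics/side8.png",cv2.resize(s["image"][100:300,150:400],None,fx=3,fy=3))
```

```text
t 9.75 tcp [0.4786 0.1396 0.2047] rot [ 0.6601  0.7512 -0.0008  0.001 ] F [-0.4  0.   0.7] gap 0.0 q [ 0.06  0.7   1.89 -0.01  0.54 -0.06]
```

View pics/side8.png

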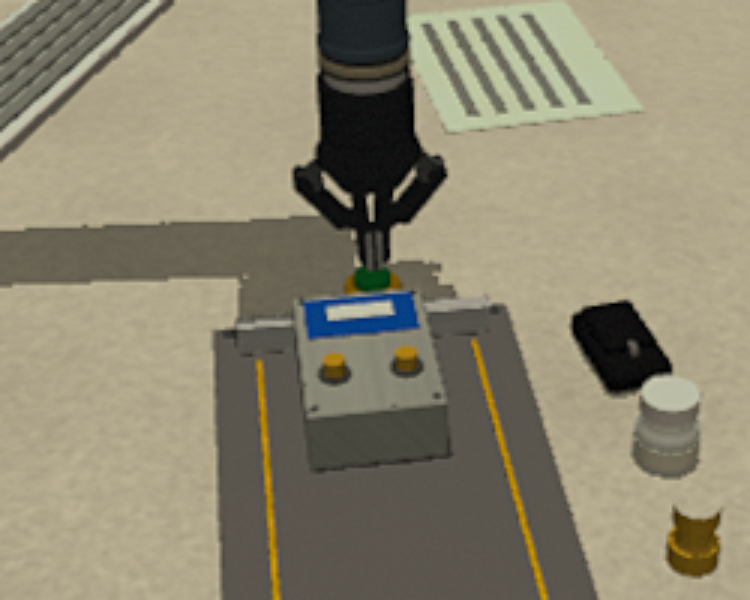

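The closed fingertips (crop (372,265)) stand just above the centre of the green button, and the unit sits against the bar. Pressing.

Request:
servo_tool --rows '[[[0,0,4],0,-1],[[0,0,8],0,-1],[[0,0,11],0,-1],[[0,0,13],0,-1],[[0,0,15],0,-1],[[0,0,15],0,-1]]'

```text
t: 10.4
tcp_pos: [0.479, 0.1399, 0.1903]
tool_rot: [0.66, 0.751, -0.0, 0.002]
force: [1.3, 1.2, 4.0]
finger_gap: -0.003
```

Request:
servo_tool --rows '[[[0,0,2],0,-1],[[0,0,3],0,-1],[[0,0,3],0,-1],[[0,0,3],0,-1]]'

```text
t: 10.8
tcp_pos: [0.4789, 0.1399, 0.1892]
tool_rot: [0.66, 0.751, 0.0, 0.002]
force: [-2.5, -0.9, 19.0]
finger_gap: 0.002
```

It bottomed out: 19 N against a 4 N spring, with the motion stalled. Releasing and lifting clear.

Request:
servo_tool --rows '[[[0,0,-10],0,-1],[[0,0,-30],0,-1],[[0,0,-70],0,-1],[[0,0,-110],0,-1],[[0,0,-150],0,-1],[[0,0,-150],0,-1],[[0,0,-150],0,-1]]'

```text
t: 11.5
tcp_pos: [0.478, 0.1403, 0.3398]
tool_rot: [0.66, 0.751, 0.001, 0.003]
force: [-0.4, -0.5, 0.1]
finger_gap: 0.0
```

Run:
```python
from h import *
st(); unit('top9'); S=cloud(snapshot("side"))
p=S[183:203,262:288].reshape(-1,3);q=p[(p[:,2]>.014)&(p[:,2]<.03)];print("btn side z",len(q),np.percentile(q[:,2],[50,90,98]).round(4))
s=snapshot("side"); cv2.imwrite("pics/side9.png",cv2.resize(s["image"][100:300,150:400],None,fx=3,fy=3))
```

```text
t 11.5 tcp [0.478  0.1403 0.3398] rot [0.6598 0.7515 0.0008 0.0027] F [-0.4 -0.5  0.1] gap 0.0 q [ 0.06  0.46  1.81 -0.    0.87 -0.07]
unit 2876 0.0622 [476.7 -17.9] [100.2 149.9] 7.07 world [[418.0, 50.0], [436.0, -98.0], [536.0, -86.0], [517.0, 63.0]] 
station [[149.7, 55.7], [-0.2, 55.2], [0.2, -45.0], [150.1, -44.4]]
bar [511.6  57.8] [276.6  40. ] 6.58
btn side z 85 [0.0192 0.0215 0.0223]
```

View pics/side9.png

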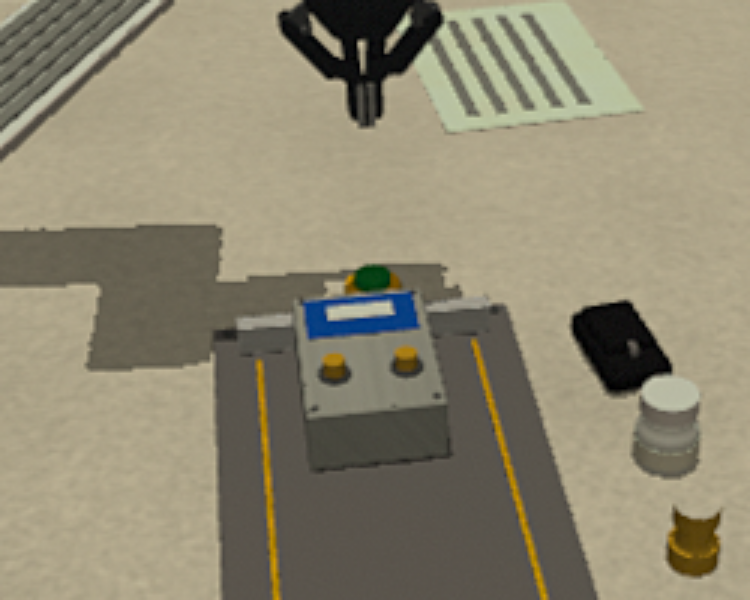

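The unit lies flat against the bar, the button (crop (373,278)) is released, the gripper is clear, and the bystanders haven't moved.

```bash
python3 -c "
from station import sign_off
print(sign_off())"
```

```text
the job is handed in; nothing more can be done
None
```

The job is done and handed in after about 11.7 s of robot time. I tipped the unit onto its back with two fingers near the top of its ports face. I then slid it about 65 mm until its top end met the bar, and only after that pressed the green button and let it go.

- **Unit:** in the last top view it lies flat with its upper face at z ≈ 62 mm, ports up. Its top-end corners are at x = 149.7 and 150.1 mm in the plate's frame, where the bar face is at 150 mm. It is square to the bar within about 0.3°.
- **Button:** it bottomed out, with 19 N against the roughly 4 N spring and the arm stalled. It then came back up to about 22 mm.
- **Robot and bystanders:** the gripper is about 14 cm above everything. In the pictures the mouse, coupling and jar look unmoved.
- **One check that disagreed:** when the camera re-measured the bar alongside the unit, the bar came out the wrong size (about 277 x 40 mm), because the measurement picked up other things too. I judged squareness from the first clean bar and plate measurements, which gave 6.7° and 6.9°; the unit reads 7.07°.

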